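# Clamp a foam block in the carving jig by four clicks

## Robot

A 6-joint arm with a two-finger parallel gripper is mounted at the origin on the work surface. World frame = base frame: x ahead of the robot, y to its left, z up, the work surface at z = 0. Lengths are in m, angles in degrees, forces in N, time in s.
With the tool pointing down it reaches from about 0.375 to 0.9 m from the base axis. Payload 3.1 kg.
Tool frame: the origin (TCP) lies midway between the tips of the shut fingers; the grasp point (between the pads) lies 19 mm behind it; z points along the fingers, y is the direction in which the jaws open and shut (so a half turn about z gives the same grasp; the last joint's range is limited). The gripper opens to 87 mm and grips with 3 to 60 N. Pads are 19 mm wide; open, the fingers measure 117 mm over their backs; the gripper's body (75 mm by 190 mm) begins 51 mm behind the grasp point.
Start: joints at [56.293, 30.224, 82.088, -0, 67.689, -10.227], TCP at [0.249, 0.573, 0.223] pointing down, gripper open.
Joint ranges: [-176.69, 176.69], [-43.24, 126.21], [12.49, 139.97], [-82, 262], [0, 151.66], [-163.58, 163.58]. Speed limits (degrees/s): [159.86, 159.86, 180, 180, 180, 180].

## Interface

Orientations are given as [roll, pitch, yaw] about the fixed x, y, z axes, in that order (R = Rz(yaw) Ry(pitch) Rx(roll)).
In Python, from rig import arm, eyes gives the robot as it stands.
- The arm moves only by the tool move_arm, never from a script. Its argument "steps" is a list of rows, each a list of 7 numbers: the shift along the tool's x, y, z in m, then the turn, a rotation vector about the tool's x, y, z in degrees, then the closure, from 0 (fully open) to 1 (shut). In form: [[dx, dy, dz, ax, ay, az, jaw], ...]. A call has 1 to 8 rows; each row is the pose to reach, as a shift and turn from the pose commanded when the call began, along the tool's axes at that moment; what a row does not reach only later rows make up. A row lasts 1/10 s, in which the tool goes at most 50 mm and 8.59 degrees, less where a joint would pass 70% of its speed; a pose out of reach is approached as far as the arm can. A call with a gripper value outside its range is refused whole. The fingers move at their own pace and stop on an object; the grip force is fixed at half the most. Time passes only in rows, so rows that repeat a pose let the fingers close. It gives the time, the measured TCP pose, the force and the opening at its end, in the units of the state.
- arm.read_state(): the state, without advancing time (a new reading comes with each control period).
- eyes.get_image(name): name is "scene" or "top"; returns a dict with "frame" (480x640x3 uint8, red, green, blue), "range_z" (480x640 float32, m along the optical axis (not along the pixel's ray), 0 where there is no reading), "fx", "fy", "cx", "cy" (pixels), "k1" (the pictures are not rectified: a ray, as slopes to the right and down, at radius r is drawn at 1 + k1 r^2 times it, then the intrinsics apply), "world_to_cam" (4x4, takes a point from world to camera coordinates). Camera axes: x right, y up, looking along -z (the intrinsics and any distortion apply to the point x, -y, -z); pixel columns grow to the right and rows downward; lengths in m; the calibration is good to about 2 mm. A picture is of the moment at which its call begins.
- arm.job_done(): hands the job in, once; it reports no verdict.
Trained networks look in a picture, given as the dict that the camera call returned (one of the last four; its "shot" number tells which), for a name from the list of things; names that differ only in an ending like _2 or _b are one class to them, and where a whole thing is asked for, a point or a joint stands for the part that bears it (a point fixed in the world has none). Each returns a list of dicts, best first, with "p" (0 to 1); they miss things now and then, are a little off and sometimes report something else, mostly with a low value. They report only what shows in the picture. A call takes as long as a camera call. They do not tell look-alikes from the thing itself.
- eyes.search_frame(picture, thing): "point" ([column, row] in pixels, amid what is visible of it).
- eyes.landmark_of(picture, thing): "point" ([column, row] in pixels: a listed point, or the origin of a listed thing).
The state is a dict: "time": time; "joint_pos": joint angles; "joint_vel": joint speeds; "joint_efforts": joint torques, N m; "position": TCP position; "ee_rot": TCP orientation; "contact_force": force on the tool from outside, world axes, zero at the start; "moment": the same for the moment, N m; "width": opening from 0.0 (shut) to 1.0 (fully open).
Only numpy, scipy, OpenCV 4.12 (cv2) and the standard library are available. Lean on these libraries where they do the work, as an engineer would, in place of code of your own. Each camera call takes 0.05 s, during which the arm holds its last target. There are 200 camera calls.

## Task

Seat the pink foam block flat and square in the pocket of the carving jig, its stepped corner at the yellow key, and let go of it. Then take the jig's orange click lever by its black handle, advance it exactly four clicks from park (never a fifth) so that the green pad presses on the block, and finish still holding the handle there: the lever springs back if let go. Leave everything else on the table where it is.

Things in the scene. Friction and masses are not known exactly. Their poses are not given: they have to be found in the camera images.
- block: Work piece: pink foam on a plywood foot, rigid, 56 (x) by 100 (y) by 60 mm high, about 70 g. A step 18 by 18 mm is cut out of its own +x +y corner over the full height. Origin: centre of the 56 by 100 outline, on the underside. Lies flat on the table left of the jig, turned up to 0.5 rad. Grip it across its 56 mm width (its x), near the top.
- jig: Fixed aluminium carving jig, base plate 150 (x) by 325 (y) mm, 12 mm thick; origin on the table under its middle (the plate spans y -160 to +165 mm). Placed anywhere in about 10 cm, turned up to 0.3 rad. Its +y half carries the pocket, its -y half the lever, between them the clamping jaw. All of it is under 64 mm above the table except the lever's handle.
- pocket (a point): Where the block's origin lies when fully home: on the pocket floor, 90 mm along jig +y from the jig's origin, 12 mm above the table. The block goes in with its axes along the jig's. Side walls 61 mm apart in x, 14 mm high above the floor, with lips flared outwards up to 23 mm above it. Towards -y the parked pad leaves the block 8 mm of play; the clamp takes it up.
- stop (a point): Foot of the pocket's end stop at +y: middle of its inner face, at the pocket floor (50 mm along jig +y from point pocket). The dark stop is 77 mm wide and 50 mm high above the floor. A yellow key, 17 by 14 mm, 20 mm high above the floor, fills the pocket's +x +y corner; it goes into the block's step with 3 to 4 mm to spare.
- pivot (a point): The lever's vertical turning axis, 110 mm along jig -y from the jig's origin, at the height of the lever's top (49 to 51 mm above the table). A return spring pulls the lever back with about 3 N at the handle when parked and 6 to 7 N at four clicks; the click bumps add or take about 2 N. The spring overrides the bumps: let go, the lever returns to park.
- lever (a joint): Angle of the orange lever, rad: 0 = parked at its stop, growing clockwise seen from above. At 0 the handle lies from the pivot 20 degrees off jig -y towards jig -x, and it swings on towards jig -x. A sprung ball rides over bumps at 0.09, 0.27, 0.45, 0.63, 0.81 rad: resistance jumps up before each and drops away over it; one bump is one click. Four clicks: about 0.72, midway to the fifth bump.
- handle: Black upright round handle on the end of the lever, 18 mm in diameter, 66 mm tall, its foot (this origin) 51 mm above the table and 110 mm from the pivot. It is carried by the lever and spins freely about its own upright axis.
- pad: Green pressure pad on the jaw, 44 (x) by 8 (y) by 34 mm, origin at its centre, 41 mm above the table. Parked, its face is 8 mm from a block that is against the end stop; the lever drives it towards jig +y, 2.8 mm per click, and it is sprung (1.5 N per mm), so that it meets the block near the third click and presses with about 5 N at four.
- offcut: Bystander: purple-pink foam offcut, 90 by 50 by 47 mm. Origin: on the underside, near its middle. Leave it alone.
- white_foam: Bystander: plain white foam block, 100 by 60 by 40 mm. Origin: on the underside, near its middle. Leave it alone.
- tape: Bystander: roll of blue tape lying flat, 100 mm across, 25 mm high. Origin: on the underside, near its middle. Leave it alone.
- jar: Bystander: clear jar with red cap, 72 mm across, 85 mm tall. Origin: on the underside, near its middle. Leave it alone.
- tube0: Bystander: dark glue tube lying flat, about 140 by 48 by 24 mm. Origin: on the underside, near its middle. Leave it alone.
- tube1: Bystander: grey glue tube lying flat, about 140 by 48 by 24 mm. Origin: on the underside, near its middle. Leave it alone.
- carver: Bystander: yellow cordless foam carver lying flat, about 275 by 50 by 44 mm. Origin: on the underside, near its middle. Leave it alone.
Mind the look-alikes: they are no part of the job. What is shaped like the block but blue or turquoise is not meant.

How it is judged (in metres and radians):
On the way, in this order (a step that is already met when the one before it is completed fails the run):
1. the block is seated flat and square in the pocket and let go, the lever still parked (x of block in the frame of jig between -0.004 and 0.004 m and z of block in the frame of jig between 0.008 and 0.015 m and angle between block's own z axis and vertical below 0.05 rad and angle between the y axis of block and the y axis of jig, either way round below 0.08 rad and y of block in the frame of jig between 0.079 and 0.094 m and contact force between the fingers and block below 0.1 N and value of joint lever below 0.05 rad), for 0.2 s.
2. the lever is held by its handle past the fourth click and short of the fifth (value of joint lever between 0.645 and 0.8 rad and contact force between the fingers and handle above 1 N), for 0.3 s.
At the end, for the whole second after the job is handed in: Fingers hold the handle (over 1 N), lever still past click 4, short of click 5 (0.645 to 0.80 rad); block untouched by the robot, flat in the pocket (3 mm), square (0.08 rad), within 4 mm sideways and 5 mm of the end stop, pad pressing it with over 1.5 N (all of step 2 and x of block in the frame of jig between -0.004 and 0.004 m and z of block in the frame of jig between 0.008 and 0.015 m and angle between block's own z axis and vertical below 0.05 rad and angle between the y axis of block and the y axis of jig, either way round below 0.08 rad and y of block in the frame of jig between 0.085 and 0.094 m and contact force between each of the arm, the fingers and block below 0.1 N and contact force between pad and block above 1.5 N and velocity of joint lever between -0.1 and 0.1 rad/s and linear speed of block below 0.02 m/s); the arm keeps its last pose, push and grip.
It fails at once if the lever goes over a fifth click (value of joint lever above 0.83 rad).
It fails at once if a bystander is moved by more than 20 mm (distance of any of offcut, white_foam, tape, jar, tube0, tube1, carver from where it was at the start of the episode above 0.02 m).
It also fails if it takes over 72 s, if anything falls off the work surface, if the arm or the gripper's body presses on something with over 40 N, if the wrist force passes 120 N, or if a joint passes its speed limit or range.

## Working session

There is one attempt and no reset: what is moved stays moved. The work goes in short steps, Python scripts to look and compute and a tool call to move; the robot and the scene stay as the last step left them, time stands still between calls to the robot, and variables do not carry over. Pictures are saved under pics/ and viewed, about 8 in all and at most 12, crops included, and the job is handed in when it is done.

Besides the shell and the picture viewer there is one more tool, called after "Call:" as a command line: name --pt "numbers of a row" for each row, then --argument value for the rest. move_arm: Moves the arm, as the interface text tells. Its arguments: {"type":"object","properties":{"steps":{"type":"array"}},"required":["steps"]}

```bash
mkdir -p pics; ls; cat > h.py <<'E'
import numpy as np, cv2
from rig import arm, eyes
def ray(im,uv):
    x=(uv[0]-im['cx'])/im['fx']; y=(uv[1]-im['cy'])/im['fy']
    a,b=x,y
    for _ in range(30):
        s=1+im['k1']*(a*a+b*b); a,b=x/s,y/s
    return np.array([a,-b,-1.])
def at_depth(im,uv,d):
    W=np.linalg.inv(im['world_to_cam']); return (W@np.r_[ray(im,uv)*d,1])[:3]
def at_z(im,uv,z):
    W=np.linalg.inv(im['world_to_cam']); r=W[:3,:3]@ray(im,uv); o=W[:3,3]
    return o+r*(z-o[2])/r[2]
def cloud(im):
    u,v=np.meshgrid(np.arange(640),np.arange(480))
    r=ray(im,(u.astype(float),v.astype(float))) if 0 else None
    x=(u-im['cx'])/im['fx']; y=(v-im['cy'])/im['fy']; a,b=x.copy(),y.copy()
    for _ in range(30):
        s=1+im['k1']*(a*a+b*b); a,b=x/s,y/s
    d=im['range_z']; P=np.stack([a*d,-b*d,-d,np.ones_like(d)],-1)
    P=P@np.linalg.inv(im['world_to_cam']).T
    return P[...,:3]
def proj(im,p):
    c=im['world_to_cam']@np.r_[p,1]; a,b=c[0]/-c[2],-c[1]/-c[2]; s=1+im['k1']*(a*a+b*b)
    return np.array([a*s*im['fx']+im['cx'],b*s*im['fy']+im['cy']])
def save(im,n,box=None,k=1):
    f=im['frame'][...,::-1]
    if box: f=f[box[1]:box[3],box[0]:box[2]]
    cv2.imwrite('pics/'+n,cv2.resize(f,None,fx=k,fy=k,interpolation=cv2.INTER_CUBIC))
E
python3 - <<'E'
from h import *
np.set_printoptions(precision=4,suppress=True)
for c in ('scene','top'):
    im=eyes.get_image(c); save(im,c+'0.png')
    W=np.linalg.inv(im['world_to_cam']); print(c,W[:3,3],-W[:3,2],im['k1'],im['fx'])
    for t in ('block','jig','pocket','stop','pivot','handle','pad'):
        for d in eyes.landmark_of(im,t)[:2]:
            z={'pocket':.012,'stop':.012,'pivot':.05,'handle':.051,'pad':.041}.get(t,0)
            print(t,round(d['p'],2),np.round(d['point'],1),at_z(im,d['point'],z))
print(arm.read_state())
E
```

```text
pics
scene [1.435  0.3662 0.991 ] [-0.6884 -0.2484 -0.6815] -0.06085802302505264 465.48662391221615
block 0.85 [397.1 275.2] [0.4794 0.2833 0.    ]
block 0.59 [336.7 231.1] [0.3487 0.0594 0.    ]
jig 0.96 [279.3 270.7] [ 0.5713 -0.0496  0.    ]
pocket 0.78 [309.2 268.7] [0.5464 0.0354 0.012 ]
pocket 0.59 [357.4 335.2] [0.7303 0.2309 0.012 ]
stop 0.79 [326.5 272.3] [0.5442 0.0879 0.012 ]
stop 0.26 [357.  332.4] [0.7222 0.2276 0.012 ]
pivot 0.55 [241.7 257.9] [ 0.602  -0.1512  0.05  ]
pivot 0.41 [356.8 332.4] [0.75   0.2325 0.05  ]
handle 0.55 [211.2 242.4] [ 0.5719 -0.2666  0.051 ]
handle 0.38 [148.9 239.6] [ 0.6211 -0.4546  0.051 ]
top [0.4037 0.0225 1.7688] [ 0.0594 -0.0103 -0.9982] -0.15837454546136034 616.5034838847272
block 0.86 [384.1 304.1] [ 0.3209 -0.1447  0.    ]
block 0.65 [241.5 251.5] [0.4832 0.2607 0.    ]
jig 0.98 [348.5 220.6] [ 0.5637 -0.0497  0.    ]
jig 0.35 [301.2 231.9] [0.5349 0.0873 0.    ]
pocket 0.76 [316.3 222.9] [0.5586 0.0431 0.012 ]
pocket 0.35 [350.5 219.2] [ 0.5665 -0.0551  0.012 ]
stop 0.74 [301.6 229.6] [0.5405 0.0856 0.012 ]
stop 0.55 [236.5 252.3] [0.4807 0.2735 0.012 ]
pivot 0.77 [385.4 205.1] [ 0.6001 -0.1527  0.05  ]
handle 0.48 [427.2 209.3] [ 0.5852 -0.2704  0.051 ]
pad 0.63 [338.3 218.7] [ 0.5662 -0.0195  0.041 ]
{'time': 0.8, 'joint_pos': array([ 56.2933,  30.2205,  82.0879,   0.0014,  67.6876, -10.2277]), 'joint_vel': array([ 0.0701,  0.0279, -0.0282,  0.0244,  0.1456,  0.0051]), 'joint_efforts': array([ -0.0008, -43.9958, -17.698 ,   0.0633,   0.0504,  -0.    ]), 'position': array([0.249 , 0.5733, 0.2226]), 'ee_rot': array([179.9958,  -0.0005, 156.5205]), 'contact_force': array([ 0.3732, -0.3463,  0.9439]), 'moment': array([0.036 , 0.0136, 0.0084]), 'width': 1.0002456091782095}
```

View pics/scene0.png

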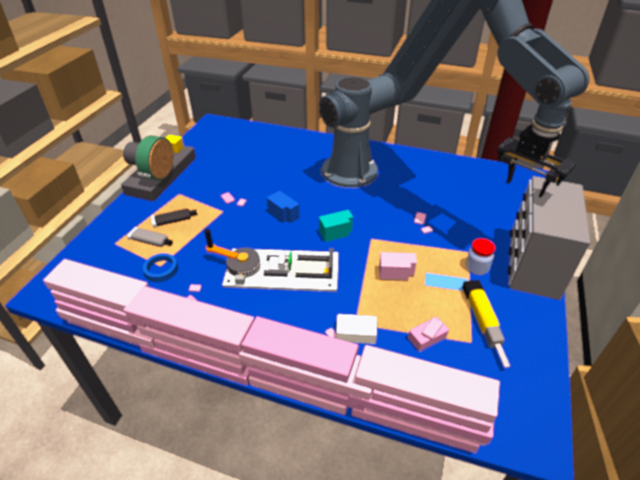

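View pics/top0.png

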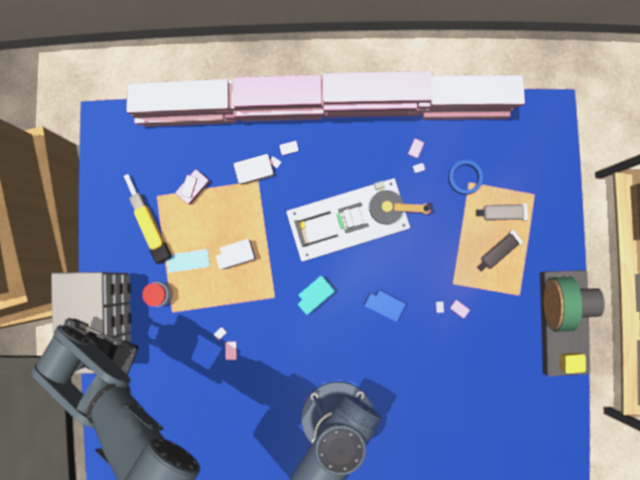

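The pink block is at scene (397,266) and top (237,253). The look-alikes are blue, at scene (283,206) and top (385,305), and turquoise, at scene (336,224) and top (317,294). The offcut is at scene (429,333). Only the first is pink and stepped, so I'll confirm it in an enlarged crop and fit both outlines from depth.

```bash
python3 - <<'E'
from h import *
np.set_printoptions(precision=4,suppress=True)
im=eyes.get_image('top'); P=cloud(im); sc=eyes.get_image('scene'); Q=cloud(sc)
a=cv2.resize(im['frame'][235:275,205:270],(650,400),interpolation=cv2.INTER_CUBIC)
b=cv2.resize(im['frame'][170:265,280:440],(800,475),interpolation=cv2.INTER_CUBIC)
cv2.imwrite('pics/a.png',cv2.resize(a,(650,400))[...,::-1]); 
canvas=np.zeros((600,800,3),np.uint8)
canvas[:250,:406]=cv2.resize(a,(406,250)); canvas[:250,410:800]=cv2.resize(sc['frame'][240:290,370:425+23],(390,250),interpolation=cv2.INTER_CUBIC)
canvas[250:]=cv2.resize(b,(589,350))[:, :].repeat(1,0)[:350,:589] if 0 else np.pad(cv2.resize(b,(589,350)),((0,0),(0,211),(0,0)))
cv2.imwrite('pics/crops.png',canvas[...,::-1])
# fits by depth
for n,I,C in(('top',im,P),('scene',sc,Q)):
    X=C.reshape(-1,3)
    m=(abs(X[:,0]-.48)<.09)&(abs(X[:,1]-.268)<.09)&(X[:,2]>.05)&(X[:,2]<.075)
    B=X[m]; r=cv2.minAreaRect((B[:,:2]*1000).astype(np.float32)); print(n,'block',m.sum(),r,np.median(B[:,2]))
    m=(X[:,0]>.4)&(X[:,0]<.7)&(X[:,1]>-.25)&(X[:,1]<.15)&(X[:,2]>.007)&(X[:,2]<.04)
    B=X[m]; r=cv2.minAreaRect((B[:,:2]*1000).astype(np.float32)); print(n,'jig',m.sum(),r)
    m=(X[:,0]>.5)&(X[:,0]<.68)&(X[:,1]>-.36)&(X[:,1]<-.2)&(X[:,2]>.075)&(X[:,2]<.13)
    B=X[m]; print('handle',len(B),B.mean(0) if len(B) else '',B.max(0) if len(B) else '')
E
```

```text
top block 678 ((474.31939697265625, 274.9451904296875), (57.4213752746582, 101.36749267578125), 14.672758102416992) 0.06094966813817804
top jig 5380 ((549.8226318359375, -50.10420227050781), (299.3040466308594, 399.5781555175781), 0.04792312905192375)
handle 50 [ 0.5863 -0.2618  0.1119] [ 0.5951 -0.2546  0.1283]
scene block 544 ((475.2413635253906, 277.98486328125), (60.44544219970703, 100.97567749023438), 17.559804916381836) 0.058455524222295274
scene jig 3387 ((572.26220703125, -49.82438659667969), (215.4927520751953, 368.4564514160156), 28.40928840637207)
handle 86 [ 0.5917 -0.258   0.099 ] [ 0.601  -0.2505  0.1191]
```

View pics/crops.png

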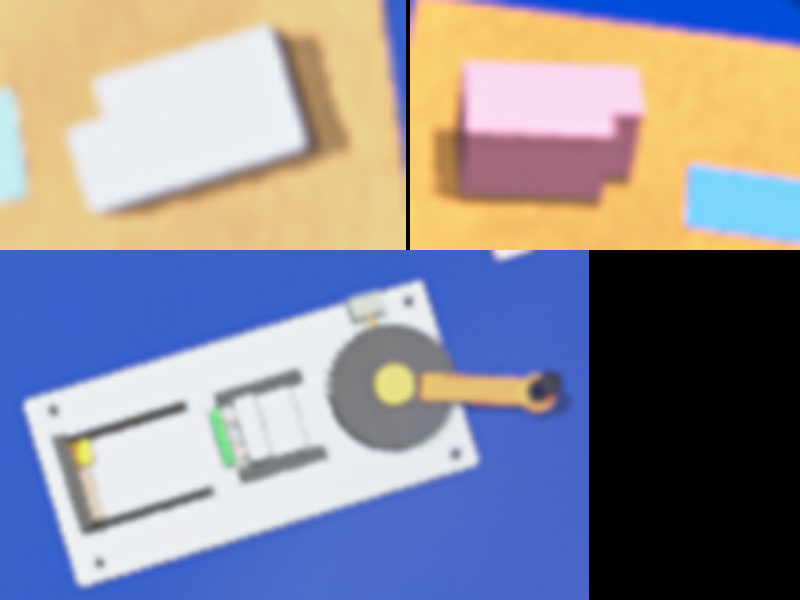

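The step shows at the block's upper-left corner in the top view, which is its +x +y corner, so the pink block is confirmed. The yellow key sits at the same corner of the pocket. Next I fit the outlines by colour.

```bash
cat >> h.py <<'E'
def rect(im,mask,z,box):
    m=np.zeros(mask.shape,np.uint8); m[box[1]:box[3],box[0]:box[2]]=mask[box[1]:box[3],box[0]:box[2]]
    m=cv2.morphologyEx(m,cv2.MORPH_OPEN,np.ones((3,3)))
    n,l,s,_=cv2.connectedComponentsWithStats(m); k=1+np.argmax(s[1:,4])
    c=max(cv2.findContours((l==k).astype(np.uint8),cv2.RETR_EXTERNAL,cv2.CHAIN_APPROX_NONE)[0],key=len)[:,0]
    w=np.array([at_z(im,p,z)[:2]*1000 for p in c.astype(float)],np.float32)
    return cv2.minAreaRect(w)
def delta(pos,yaw):
    s=arm.read_state(); y=np.radians(s['ee_rot'][2]); d=np.array(pos)-s['position']
    tx=np.array([np.cos(y),np.sin(y),0]); ty=np.array([np.sin(y),-np.cos(y),0])
    a=-((yaw-s['ee_rot'][2]+180)%360-180)
    return np.round([d@tx,d@ty,-d[2],a],4)
E
python3 - <<'E'
from h import *
im=eyes.get_image('top'); h=cv2.cvtColor(im['frame'],cv2.COLOR_RGB2HSV); print(h[253,237],h[225,370],h[253,260])
print('block',rect(im,((h[...,1]<60)&(h[...,2]>150)).astype(np.uint8),.06,(205,235,265,275)))
nb=~((h[...,0]>100)&(h[...,0]<130)&(h[...,1]>100))
org=(h[...,0]<30)&(h[...,1]>90)
m=((nb&~org)).astype(np.uint8)
print('jig',rect(im,m,.012,(280,170,412,268)))
print(delta([.474,.275,.13],104.7))
sc=eyes.get_image('scene'); h=cv2.cvtColor(sc['frame'],cv2.COLOR_RGB2HSV)
m=(~((h[...,0]>100)&(h[...,0]<130)&(h[...,1]>100))).astype(np.uint8)
print('jig scene',rect(sc,m,.012,(222,248,345,295)))
for c in (im,sc):
  for t in ('lever','handle','pad'):
    print(t,[(round(d['p'],2),np.round(d['point'],1)) for d in eyes.landmark_of(c,t)[:2]])
E
```

```text
[102   5 240] [105   9 238] [ 21 103 231]
block ((474.76361083984375, 274.7503967285156), (60.750099182128906, 104.40689086914062), 15.727676391601562)
jig ((567.4757690429688, -48.455047607421875), (156.18203735351562, 331.40087890625), 15.721673965454102)
[-0.3252 -0.1839  0.0926 51.8219]
jig scene ((573.4165649414062, -54.07612609863281), (167.5969696044922, 356.4734802246094), 17.412803649902344)Traceback (most recent call last):
  File "<stdin>", line 14, in <module>
ValueError: it knows: block, carver, handle, jar, jig, offcut, pad, pivot, pocket, stop, tape, tube, white_foam
```

Call:
move_arm --pt "-0.325 -0.184 0.05 0 0 51.4 0" --pt "-0.325 -0.184 0.05 0 0 51.4 0" --pt "-0.325 -0.184 0.05 0 0 51.4 0" --pt "-0.325 -0.184 0.05 0 0 51.4 0" --pt "-0.325 -0.184 0.05 0 0 51.4 0" --pt "-0.325 -0.184 0.05 0 0 51.4 0" --pt "-0.325 -0.184 0.05 0 0 51.4 0" --pt "-0.325 -0.184 0.09 0 0 51.4 0"

```text
time: 1.8
position: [0.4804, 0.2741, 0.1371]
ee_rot: [179.2, -0.0, 105.0]
contact_force: [0.5, 0.6, -0.1]
width: 1.001
```

```bash
python3 - <<'E'
from h import *
print(delta([.4747,.275,.034],105.3))
print(arm.read_state()['joint_pos'],arm.read_state()['position'])
E
```

```text
[ 0.0023 -0.0053  0.1031 -0.3423]
[ 1.81536090e+01  3.11796285e+01  9.77155276e+01 -5.44577811e-02
  5.03078782e+01  3.23038089e+00] [0.48039867 0.27409552 0.13707913]
```

Call:
move_arm --pt "0 0 0.04 0 0 0 0" --pt "0 0 0.08 0 0 0 0" --pt "0 0 0.098 0 0 0 0" --pt "0 0 0.098 0 0 0 0" --pt "0 0 0.098 0 0 0 0.5" --pt "0 0 0.098 0 0 0 0.5" --pt "0 0 0.098 0 0 0 0.5" --pt "0 0 0.098 0 0 0 0.5"

```text
time: 2.6
position: [0.4742, 0.2758, 0.0367]
ee_rot: [179.9, -0.0, 105.1]
contact_force: [0.0, -0.4, -0.0]
width: 0.725
```

Call:
move_arm --pt "0 0 0 0 0 0 1" --pt "0 0 0 0 0 0 1" --pt "0 0 -0.04 0 0 0 1" --pt "0 0 -0.08 0 0 0 1" --pt "0 0 -0.08 0 0 0 1" --pt "0 0 -0.08 0 0 0 1"

```text
time: 3.2
position: [0.4737, 0.2755, 0.1162]
ee_rot: [179.9, -0.0, 105.1]
contact_force: [-0.4, -0.5, -1.3]
width: 0.645
```

```bash
python3 - <<'E'
from h import *
s=arm.read_state(); print(s)
im=eyes.get_image('scene'); save(im,'grasp.png',(320,180,480,300),5)
E
```

```text
{'time': 3.2, 'joint_pos': array([ 1.85004833e+01,  3.29551163e+01,  9.87975984e+01, -2.80596999e-03,
        4.81452150e+01,  3.37636059e+00]), 'joint_vel': array([-0.15232967,  2.22886514,  1.79952488, -0.05321361,  0.14874645,
        0.03905328]), 'joint_efforts': array([ 1.55614450e-02, -4.22040117e+01, -1.29205862e+01,  6.41989731e-02,
       -3.79695499e-02,  2.46774296e-03]), 'position': array([0.47369136, 0.27553658, 0.11616626]), 'ee_rot': array([ 1.79897984e+02, -3.92168122e-03,  1.05125997e+02]), 'contact_force': array([-0.3900025 , -0.50050833, -1.30192738]), 'moment': array([-0.10338995,  0.03816813,  0.01606148]), 'width': 0.6447414354799541}
```

View pics/grasp.png

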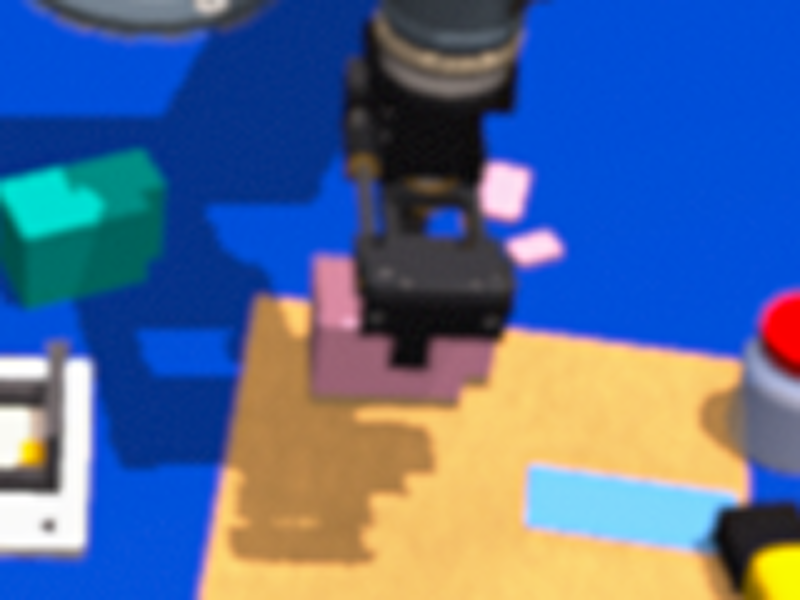

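```bash
cat > w.py <<'E'
from h import *
np.set_printoptions(precision=1,suppress=True,linewidth=150)
im=eyes.get_image('top'); g=np.mean([cv2.cvtColor(eyes.get_image('top')['frame'],cv2.COLOR_RGB2GRAY).astype(np.float32) for _ in range(3)],0)
O=np.array([.5682,-.0509]); 
def samp(z,xs,ys,yaw=15.7):
    c,s=np.cos(np.radians(yaw)),np.sin(np.radians(yaw))
    m=np.array([[proj(im,[O[0]+c*x-s*y,O[1]+s*x+c*y,z]) for x in xs] for y in ys],np.float32)
    return cv2.remap(g,m[...,0],m[...,1],cv2.INTER_CUBIC)
xs=np.arange(-.050,.0501,.001)
for y0 in (.05,.075,.1):
    p=samp(.026,xs,np.arange(y0-.012,y0+.0121,.002)).mean(0); d=np.clip(p.max()-p-60,0,None)
    a,b=xs<-.015,(xs>.015)
    print('walls y',y0,'L',(xs*d)[a].sum()/d[a].sum()*1e3,'R',(xs*d)[b].sum()/d[b].sum()*1e3)
    print(p[::4])
xs2=np.arange(-.11,.1101,.001)   # plate edges
for y0 in (.02,.145,-.145):
    p=samp(.012,xs2,np.arange(y0-.01,y0+.0101,.002)).mean(0); e=np.gradient(p)
    i=np.argmax(e[:111]);j=110+np.argmin(e[110:])
    f=lambda k:(xs2[k-4:k+5]*abs(e[k-4:k+5])).sum()/abs(e[k-4:k+5]).sum()*1e3
    print('edges',y0,f(i),f(j))
ys=np.arange(-.2,.2,.001)
for x0 in (-.05,.055):
    p=samp(.012,np.arange(x0-.008,x0+.0081,.002),ys).mean(1); e=np.gradient(p)
    i=np.argmax(e[:100]);j=300+np.argmin(e[300:])
    f=lambda k:(ys[k-4:k+5]*abs(e[k-4:k+5])).sum()/abs(e[k-4:k+5]).sum()*1e3
    print('ends',x0,f(i),f(j))
E
python3 w.py
```

```text
walls y 0.05 L -35.06836313639557 R 33.663251172623774
[238.4 239.1 233.3 183.2 159.6 218.6 239.3 239.  238.8 238.8 238.8 238.8 238.8 239.  238.8 238.9 239.  239.  239.5 236.3 189.2 147.  200.  237.7
 239.4 238.9]
walls y 0.075 L -35.08896604790649 R 33.812121932791
[238.7 239.8 232.7 153.6 115.4 210.8 240.2 239.1 238.8 238.8 238.8 238.9 238.8 238.9 238.8 238.9 238.9 239.  239.9 237.1 166.7  94.5 176.  237.8
 239.8 239. ]
walls y 0.1 L -35.02230068728799 R 33.832127291647254
[238.9 240.1 232.7 154.7 113.6 207.9 239.9 239.1 238.9 238.8 238.9 238.8 238.9 238.9 238.9 238.9 239.  238.9 240.1 236.9 167.6  94.5 176.3 238.
 239.6 239. ]
edges 0.02 -76.13920461752261 76.01415393737659
edges 0.145 -75.84086314847309 76.39854244466736
edges -0.145 -76.76266530675491 75.31299908081351
ends -0.05 -159.35593411364354 167.35332500149144
ends 0.055 -160.1340021150137 166.95997825319847
```

```bash
python3 - <<'E'
from h import *
s=arm.read_state(); print(s['position'],s['ee_rot'],s['contact_force']); print(delta([.5434,.0348,.116],105.6))
E
```

```text
[0.47236674 0.27501435 0.11397906] [-1.79814264e+02  1.23969152e-02  1.05119029e+02] [ 0.23211497  0.86741894 -1.42237785]
[-0.2504  0.0059 -0.002  -0.481 ]
```

Call:
move_arm --pt "-0.03 0.001 -0.005 0 0 -0.5 1" --pt "-0.07 0.002 -0.005 0 0 -0.5 1" --pt "-0.11 0.003 -0.005 0 0 -0.5 1" --pt "-0.15 0.004 -0.005 0 0 -0.5 1" --pt "-0.19 0.005 -0.005 0 0 -0.5 1" --pt "-0.23 0.006 -0.005 0 0 -0.5 1" --pt "-0.25 0.006 -0.005 0 0 -0.5 1" --pt "-0.25 0.006 -0.005 0 0 -0.5 1"

```text
time: 4.25
position: [0.5454, 0.0327, 0.1195]
ee_rot: [-180.0, 0.0, 105.4]
contact_force: [0.4, 0.2, -1.1]
width: 0.641
```

Call:
move_arm --pt "0 0 0 0 0 0 1" --pt "0 0 0 0 0 0 1" --pt "0 0 0 0 0 0 1"

```text
time: 4.55
position: [0.5437, 0.0369, 0.1201]
ee_rot: [-179.9, -0.0, 105.7]
contact_force: [0.2, 0.8, -0.6]
width: 0.643
```

```bash
python3 - <<'E'
from h import *
s=arm.read_state(); print(s['position'],s['ee_rot'],s['contact_force']); print(delta([.5434,.0348,.052],105.6))
im=eyes.get_image('scene'); save(im,'over.png',(220,180,380,300),5)
E
```

```text
[0.54369809 0.03689855 0.12011406] [-1.79939751e+02 -3.61179339e-02  1.05719124e+02] [ 0.22024764  0.77614278 -0.58564799]
[-0.0019 -0.0009  0.0681  0.1191]
```

View pics/over.png

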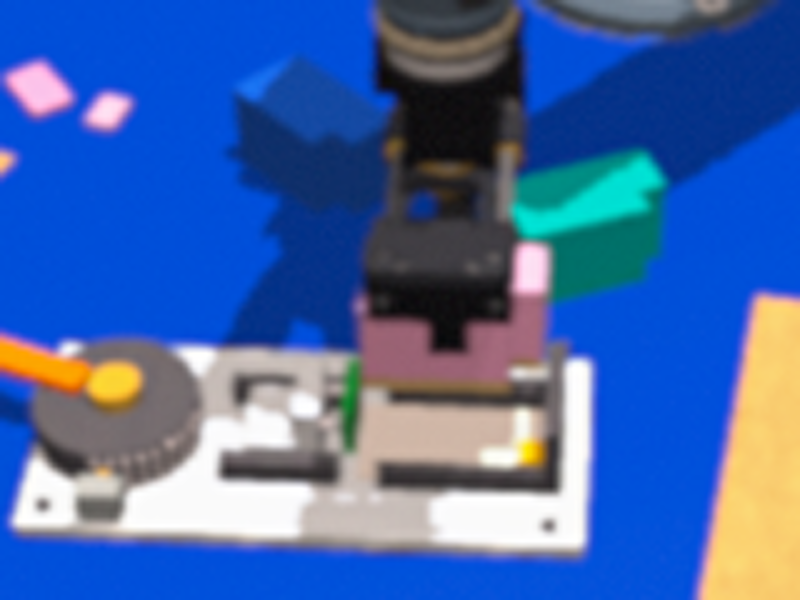

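Call:
move_arm --pt "-0.001 -0.001 0.02 0 0 0 1" --pt "-0.001 -0.001 0.04 0 0 0 1" --pt "-0.001 -0.001 0.048 0 0 0 1" --pt "-0.001 -0.001 0.054 0 0 0 1" --pt "-0.001 -0.001 0.058 0 0 0 1" --pt "-0.001 -0.001 0.058 0 0 0 1" --pt "-0.001 -0.001 0.058 0 0 0 1"

```text
time: 5.3
position: [0.5442, 0.0344, 0.0629]
ee_rot: [179.9, 0.0, 105.6]
contact_force: [0.4, 0.3, -1.0]
width: 0.644
```

Call:
move_arm --pt "0 0 0.004 0 0 0 1" --pt "0 0 0.008 0 0 0 1" --pt "0 0 0.011 0 0 0 1" --pt "0 0 0.011 0 0 0 1" --pt "0 0 0.011 0 0 0 1"

```text
time: 5.8
position: [0.5437, 0.0344, 0.0513]
ee_rot: [-180.0, -0.0, 105.6]
contact_force: [0.3, -0.0, -1.2]
width: 0.639
```

Call:
move_arm --pt "0 0 0.002 0 0 0 1" --pt "0 0 0.003 0 0 0 1" --pt "0 0 0.004 0 0 0 1" --pt "0 0 0.004 0 0 0 1"

```text
time: 6.2
position: [0.5437, 0.0344, 0.0483]
ee_rot: [180.0, 0.0, 105.6]
contact_force: [-1.6, -0.3, 6.0]
width: 0.638
```

Call:
move_arm --pt "0 0 0.003 0 0 0 0.2" --pt "0 0 0.003 0 0 0 0" --pt "0 0 0.003 0 0 0 0" --pt "0 0 0.003 0 0 0 0" --pt "0 0 -0.02 0 0 0 0" --pt "0 0 -0.06 0 0 0 0" --pt "0 0 -0.1 0 0 0 0"

```text
time: 6.9
position: [0.5431, 0.0345, 0.1478]
ee_rot: [-179.9, -0.1, 105.6]
contact_force: [0.4, -0.9, 1.0]
width: 0.996
```

Call:
move_arm --pt "0.05 0 -0.04 0 0 0 0" --pt "0.1 0 -0.04 0 0 0 0" --pt "0.15 0 -0.04 0 0 0 0" --pt "0.15 0 -0.04 0 0 0 0"

```text
time: 7.3
position: [0.5013, 0.1827, 0.1881]
ee_rot: [180.0, -0.1, 105.9]
contact_force: [-0.6, -0.9, -0.7]
width: 1.0
```

```bash
python3 - <<'E'
from h import *
np.set_printoptions(precision=4,suppress=True)
s=arm.read_state(); print(s['position'],s['ee_rot'],s['contact_force'])
im=eyes.get_image('scene'); save(im,'seated.png',(200,210,360,310),5)
t=eyes.get_image('top'); 
O=np.array([.5682,-.0509]);c,sn=np.cos(np.radians(15.6)),np.sin(np.radians(15.6));R=np.array([[c,-sn],[sn,c]])
for n,I in(('top',t),('scene',im)):
    X=cloud(I).reshape(-1,3); J=(X[:,:2]-O)@R
    m=(abs(J[:,0])<.045)&(J[:,1]>.02)&(J[:,1]<.135)&(X[:,2]>.064)&(X[:,2]<.09)
    r=cv2.minAreaRect((J[m]*1000).astype(np.float32)); A=np.c_[J[m],np.ones(m.sum())]; k=np.linalg.lstsq(A,X[m,2],rcond=None)[0]
    print(n,m.sum(),r,np.median(X[m,2]),'slopes',k[:2])
E
```

```text
[0.5013 0.1827 0.1881] [179.989   -0.0845 105.863 ] [-0.589  -0.9058 -0.6549]
top 677 ((-1.3215599060058594, 82.29705810546875), (56.67091751098633, 105.41473388671875), 0.32261770963668823) 0.07349381417604373 slopes [-0.0017  0.0084]
scene 484 ((0.9814319610595703, 88.92564392089844), (91.88477325439453, 61.60711669921875), 88.15546417236328) 0.07054061548644541 slopes [-0.0282 -0.0006]
```

View pics/seated.png

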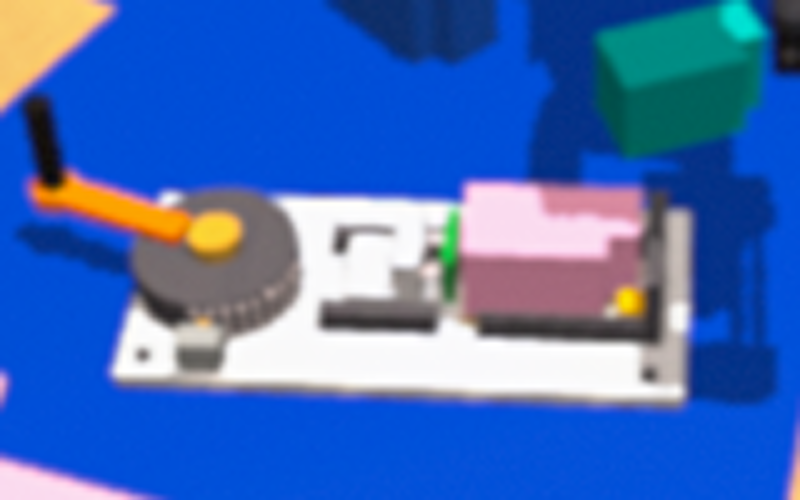

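```bash
python3 - <<'E'
from h import *
print(delta([.588,-.264,.158],64.5))
E
```

```text
[-4.50900e-01 -3.91000e-02  2.95000e-02  4.13475e+01]
```

Call:
move_arm --pt "-0.451 -0.039 0 0 0 41.3 0" --pt "-0.451 -0.039 0 0 0 41.3 0" --pt "-0.451 -0.039 0 0 0 41.3 0" --pt "-0.451 -0.039 0 0 0 41.3 0" --pt "-0.451 -0.039 0 0 0 41.3 0" --pt "-0.451 -0.039 0 0 0 41.3 0" --pt "-0.451 -0.039 0 0 0 41.3 0" --pt "-0.451 -0.039 0 0 0 41.3 0"

```text
time: 8.2
position: [0.5767, -0.2187, 0.1868]
ee_rot: [-180.0, 0.0, 64.2]
contact_force: [1.0, 0.8, 0.0]
width: 0.997
```

Call:
move_arm --pt "0 0 0 0 0 0 0" --pt "0 0 0 0 0 0 0" --pt "0 0 0 0 0 0 0" --pt "0 0 0 0 0 0 0"

```text
time: 8.6
position: [0.5768, -0.2131, 0.1871]
ee_rot: [-179.9, -0.0, 64.4]
contact_force: [-0.3, -0.2, 0.2]
width: 1.0
```

```bash
python3 - <<'E'
from h import *
s=arm.read_state(); print(s['position'],s['ee_rot'],s['joint_pos'])
print(delta([.588,-.264,.06],64.5))
E
```

```text
[ 0.5767571  -0.21309398  0.18713189] [-1.79914491e+02 -7.52566357e-03  6.43776764e+01] [-3.06781975e+01  3.17938364e+01  8.55706013e+01 -4.41774076e-05
  6.27214015e+01 -5.05585928e+00]
[-0.041   0.0322  0.1271 -0.1223]
```

Call:
move_arm --pt "-0.041 0.032 0 0 0 0 0" --pt "-0.041 0.032 0 0 0 0 0" --pt "-0.041 0.032 0 0 0 0 0" --pt "-0.041 0.032 0.04 0 0 0 0" --pt "-0.041 0.032 0.08 0 0 0 0" --pt "-0.041 0.032 0.115 0 0 0 0" --pt "-0.041 0.032 0.127 0 0 0 0" --pt "-0.041 0.032 0.127 0 0 0 0"

```text
time: 9.4
position: [0.5872, -0.2628, 0.0587]
ee_rot: [-179.7, -0.1, 64.4]
contact_force: [0.2, -0.6, 0.1]
width: 1.002
```

```bash
python3 - <<'E'
from h import *
s=arm.read_state(); print(s['position'],s['ee_rot'],s['contact_force'])
im=eyes.get_image('scene'); save(im,'handle.png',(150,180,310,300),5)
E
```

```text
[ 0.58720015 -0.26275606  0.05869411] [-1.79711259e+02 -5.02922417e-02  6.44044813e+01] [ 0.22516253 -0.60696886  0.14762628]
```

View pics/handle.png

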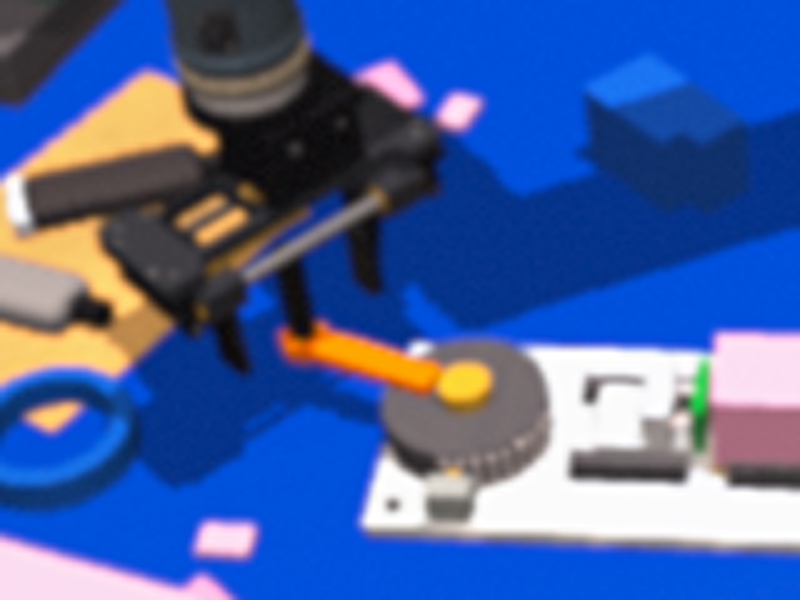

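The black handle at crop (300,290) stands between the two fingers. Next I close on it.

Call:
move_arm --pt "0 0 0 0 0 0 0.7" --pt "0 0 0 0 0 0 0.7" --pt "0 0 0 0 0 0 0.7" --pt "0 0 0 0 0 0 1" --pt "0 0 0 0 0 0 1" --pt "0 0 0 0 0 0 1" --pt "0 0 0 0 0 0 1" --pt "0 0 0 0 0 0 1"

```text
time: 10.25
position: [0.5885, -0.265, 0.0603]
ee_rot: [-180.0, -0.0, 64.3]
contact_force: [0.4, 0.3, 0.3]
width: 0.357
```

```bash
python3 - <<'E'
from h import *
s=arm.read_state(); p=s['position']; print(p,s['ee_rot'],s['contact_force'],s['width']*87)
piv=np.array([.5967,-.1559]); v=p[:2]-piv; print(np.hypot(*v))
a0=np.arctan2(v[1],v[0])
y=np.radians(s['ee_rot'][2]); tx=np.array([np.cos(y),np.sin(y)]); ty=np.array([np.sin(y),-np.cos(y)])
# nominal circle arcs starting from nominal park angle
jy=np.radians(15.6)
def pt(th):
    g=np.radians(20)+th; return piv+.11*np.array([[np.cos(jy),-np.sin(jy)],[np.sin(jy),np.cos(jy)]])@[-np.sin(g),-np.cos(g)]
for th in (0,.09,.18,.27,.36,.45,.54,.63,.68,.72):
    d=pt(th)-p[:2]; print(th,pt(th).round(4),(d@tx).round(4),(d@ty).round(4))
E
```

```text
[ 0.58848629 -0.26503814  0.06031654] [-1.79989234e+02 -7.66381531e-04  6.43170754e+01] [0.36276082 0.33621234 0.31897603] 31.018464137192087
0.10944678726911491
0 [ 0.5883 -0.2656] -0.0006 0.0
0.09 [ 0.5784 -0.2644] -0.0038 -0.0093
0.18 [ 0.5688 -0.2623] -0.0061 -0.019
0.27 [ 0.5593 -0.2594] -0.0075 -0.0288
0.36 [ 0.5502 -0.2556] -0.0081 -0.0386
0.45 [ 0.5414 -0.251 ] -0.0077 -0.0485
0.54 [ 0.5331 -0.2456] -0.0065 -0.0583
0.63 [ 0.5253 -0.2395] -0.0044 -0.068
0.68 [ 0.5212 -0.2359] -0.0029 -0.0733
0.72 [ 0.518  -0.2328] -0.0015 -0.0775
```

Call:
move_arm --pt "0 0 0 0 0 0 1" --pt "0 0 0 0 0 0 1" --pt "0 0 0 0 0 0 1" --pt "0 0 0 0 0 0 1"

```text
time: 10.65
position: [0.5874, -0.2644, 0.0602]
ee_rot: [-179.8, -0.0, 64.3]
contact_force: [-3.3, 1.2, 2.5]
width: 0.2
```

Call:
move_arm --pt "-0.002 -0.005 0 0 0 0 1" --pt "-0.004 -0.0095 0 0 0 0 1" --pt "-0.005 -0.014 0 0 0 0 1" --pt "-0.006 -0.019 0 0 0 0 1" --pt "-0.007 -0.024 0 0 0 0 1" --pt "-0.0075 -0.029 0 0 0 0 1" --pt "-0.008 -0.034 0 0 0 0 1" --pt "-0.008 -0.0385 0 0 0 0 1"

```text
time: 11.45
position: [0.5538, -0.2565, 0.0602]
ee_rot: [179.6, -0.0, 64.3]
contact_force: [2.3, 0.4, -0.5]
width: 0.195
```

```bash
cat > chk.py <<'E'
from h import *
s=arm.read_state(); p=s['position']; piv=np.array([.5967,-.1559]); v=p[:2]-piv
g=np.degrees(np.arctan2(v[1],v[0])); th=np.radians((-90+15.6-20)-g)
u=v/np.hypot(*v); t=np.array([u[1],-u[0]]); f=s['contact_force'][:2]
print(p,s['ee_rot'],'r',np.hypot(*v),'theta',th,'F radial',f@u,'tang',f@t,'w',s['width'])
E
python3 chk.py
```

```text
[ 0.55379703 -0.25648572  0.06024814] [ 1.79589291e+02 -2.26445516e-02  6.43158328e+01] r 0.10935333031625173 theta 0.32637256134294423 F radial -1.2858843791048413 tang -1.9947120009833965 w 0.1946468475089315
```

Call:
move_arm --pt "0 -0.005 0 0 0 0 1" --pt "0.0005 -0.01 0 0 0 0 1" --pt "0.001 -0.015 0 0 0 0 1" --pt "0.0015 -0.0197 0 0 0 0 1" --pt "0.0015 -0.0197 0 0 0 0 1" --pt "0.0015 -0.0197 0 0 0 0 1"

```text
time: 12.05
position: [0.5328, -0.2451, 0.0603]
ee_rot: [-179.9, -0.0, 64.3]
contact_force: [2.1, 2.0, -2.8]
width: 0.198
```

```bash
python3 chk.py; python3 - <<'E'
from h import *
im=eyes.get_image('top'); save(im,'lev.png',(290,165,450,285),5)
E
```

```text
[ 0.53283199 -0.24506789  0.06030347] [-1.79945677e+02 -4.15801695e-02  6.42986522e+01] r 0.1096815116864586 theta 0.5447656417350636 F radial -2.859881893564966 tang -0.5638697009291205 w 0.1982252775818571
```

View pics/lev.png

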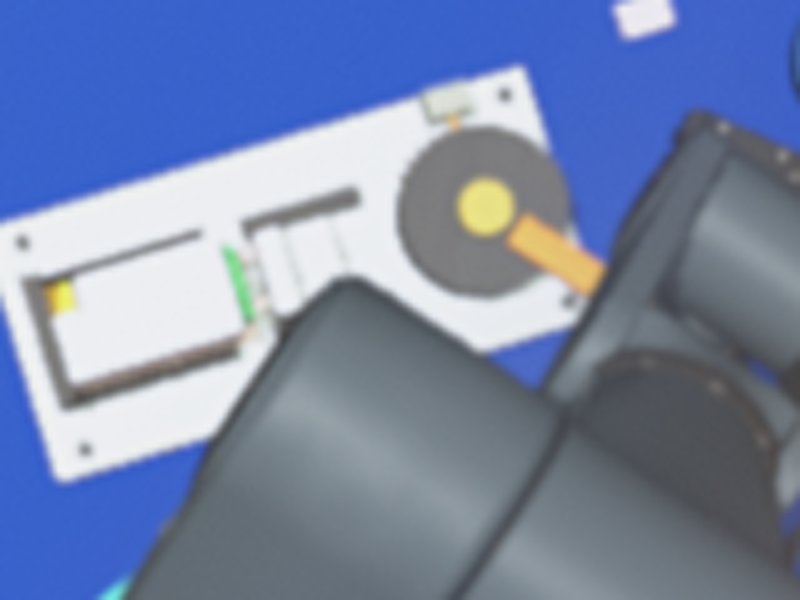

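Call:
move_arm --pt "0.001 -0.004 0 0 0 0 1" --pt "0.002 -0.008 0 0 0 0 1" --pt "0.003 -0.012 0 0 0 0 1" --pt "0.004 -0.016 0 0 0 0 1" --pt "0.005 -0.019 0 0 0 0 1" --pt "0.005 -0.019 0 0 0 0 1" --pt "0.005 -0.019 0 0 0 0 1" --pt "0.005 -0.019 0 0 0 0 1"

```text
time: 12.9
position: [0.5284, -0.2412, 0.0611]
ee_rot: [178.5, 0.3, 64.3]
contact_force: [17.5, -11.3, -20.6]
width: 0.198
```

```bash
python3 chk.py; python3 - <<'E'
from h import *
np.set_printoptions(precision=4,suppress=True)
im=eyes.get_image('top'); save(im,'lev2.png',(290,165,450,285),5)
h=cv2.cvtColor(im['frame'],cv2.COLOR_RGB2HSV); m=((h[...,0]<20)&(h[...,1]>90)&(h[...,2]>150)); m[:165]=0;m[285:]=0;m[:,:388]=0;m[:,445:]=0
q=np.argwhere(m)[:,::-1].astype(float); w=np.array([at_z(im,p,.05)[:2] for p in q]); c=w.mean(0)-[.5967,-.1559]
print(len(q),w.mean(0),'theta img',np.radians(-94.4)-np.arctan2(c[1],c[0]))
E
python3 chk.py
```

```text
[ 0.52840073 -0.241206    0.0610997 ] [178.4745525    0.28192169  64.25259924] r 0.10927902131821621 theta 0.5983356968813515 F radial -2.1551932803165608 tang -20.75463216789419 w 0.19766509411655195
59 [ 0.5691 -0.1918] theta img 0.5784159656116867
[ 0.52840713 -0.24120116  0.06108739] [178.47667675   0.28153097  64.25233394] r 0.1092712374162572 theta 0.5983176348495622 F radial -3.1014129134186836 tang -22.663203027210706 w 0.1980190597820254
```

View pics/lev2.png

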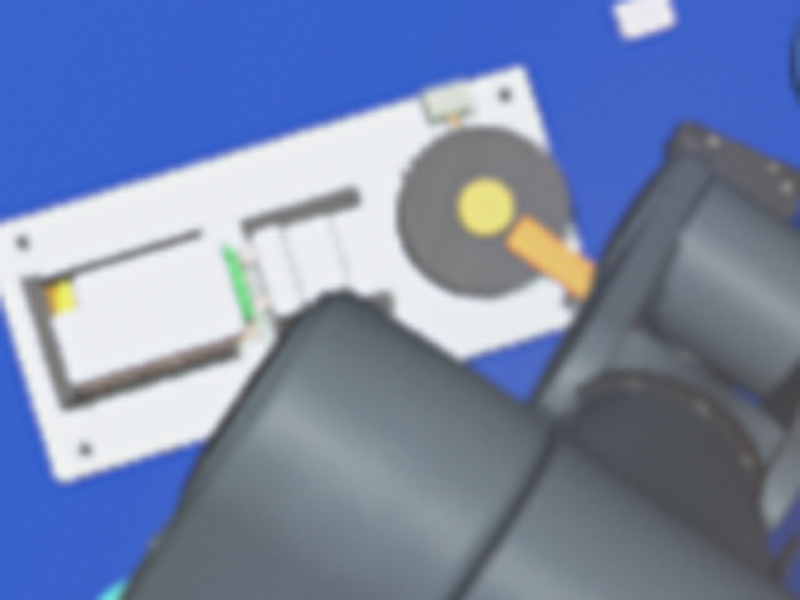

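```bash
python3 - <<'E'
from h import *
s=arm.read_state(); print(s['moment'],s['contact_force'],s['joint_pos'],s['joint_vel'],s['joint_efforts'])
im=eyes.get_image('scene'); save(im,'jam.png',(170,160,350,295),4.4)
E
```

```text
[-1.48307934 -2.31508402 -0.04622726] [ 19.63006821 -11.74308118 -20.78037756] [-3.55422939e+01  3.94381601e+01  9.68207529e+01 -2.71216051e-02
  4.21920831e+01 -9.77852250e+00] [ 0.02449103 -0.00858618 -0.03929824  0.00289843  0.01356993  0.07047896] [ 1.18712861e+00 -5.15927982e+01 -7.74229076e-01 -3.02086025e-01
  5.43017909e+00 -1.49981288e-02]
```

View pics/jam.png

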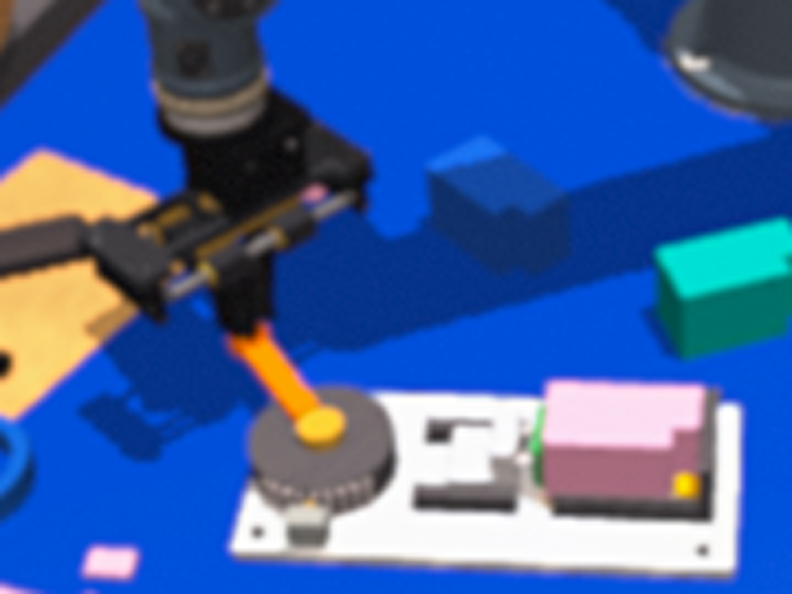

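Call:
move_arm --pt "-0.002 0.008 0 0 0 0 1" --pt "-0.005 0.019 0 0 0 0 1" --pt "-0.005 0.019 0 0 0 0 1" --pt "-0.005 0.019 0 0 0 0 1"

```text
time: 13.4
position: [0.5329, -0.2451, 0.0603]
ee_rot: [-180.0, -0.0, 64.3]
contact_force: [3.0, 3.6, -3.0]
width: 0.201
```

```bash
python3 chk.py; python3 -c "
from h import *
print(arm.read_state()['contact_force'])"
```

```text
[ 0.53289082 -0.24512074  0.06030946] [-1.79981232e+02 -1.80290889e-02  6.43183434e+01] r 0.10969025677437381 theta 0.5440490999116697 F radial -4.726988465422471 tang -0.34650266225707543 w 0.20091305820061653
[ 3.03163208  3.6433077  -3.01267487]
```

Call:
move_arm --pt "0.001 -0.003 0 0 0 0 1" --pt "0.001 -0.0045 0 0 0 0 1" --pt "0.001 -0.0045 0 0 0 0 1" --pt "0.001 -0.0045 0 0 0 0 1"

```text
time: 13.8
position: [0.5318, -0.2442, 0.0605]
ee_rot: [179.6, 0.1, 64.3]
contact_force: [7.5, 0.2, -7.4]
width: 0.2
```

```bash
python3 chk.py; python3 -c "
from h import *
s=arm.read_state();print(s['contact_force'],s['moment'],s['joint_efforts'])"
```

```text
[ 0.53176723 -0.24416571  0.06052318] [1.79635107e+02 5.10710445e-02 6.43115147e+01] r 0.10957691256157047 theta 0.5574599498241973 F radial -4.611083587128285 tang -5.961524139500511 w 0.19975612355396163
[ 7.53451213  0.18162832 -7.43897206] [-0.06355592 -0.94627302 -0.00182827] [-1.59626171e+00 -4.79954588e+01 -8.56477082e+00 -7.54912756e-01
  1.60262614e+00 -2.61773122e-03]
```

```bash
python3 - <<'E'
import cv2,numpy as np
for n in ('lev','lev2'):
    f=cv2.imread(f'pics/{n}.png'); h=cv2.cvtColor(f,cv2.COLOR_BGR2HSV)
    m=((h[...,0]<22)&(h[...,1]>90)&(h[...,2]>150)); m[:,:500]=0
    m[:, :]&=True
    q=np.argwhere(m)[:,::-1].astype(np.float32); vx,vy,x,y=cv2.fitLine(q,cv2.DIST_HUBER,0,.01,.01).ravel()
    q=q[(q[:,0]>515)&(q[:,0]<570)]
    c=q.mean(0)-np.array([486,207]); print(n,len(q),'line',np.degrees(np.arctan2(vy,vx)),'centroid dir',np.degrees(np.arctan2(c[1],c[0])))
    g=(abs(h[...,0].astype(int)-65)<15)&(h[...,1]>90); p=np.argwhere(g)[:,::-1]; print(' pad',len(p),p.mean(0))
    k=((h[...,0]>15)&(h[...,0]<35)&(h[...,1]>90)); k[:, 150:]=0; p=np.argwhere(k)[:,::-1]; print(' key',len(p),p.mean(0))
E
```

```text
lev 2022 line 35.67463 centroid dir 34.19740662610642
 pad 398 [238.92964824 283.2160804 ]
 key 716 [ 58.39106145 295.63268156]
lev2 2132 line 39.72833 centroid dir 37.03999987297879
 pad 395 [238.96455696 283.82531646]
 key 711 [ 58.3488045  295.57383966]
```

Call:
move_arm --pt "0.001 -0.003 0 0 0 0 1" --pt "0.001 -0.003 0 0 0 0 1" --pt "0.001 -0.003 0 0 0 0 1"

```text
time: 14.1
position: [0.5311, -0.2436, 0.0607]
ee_rot: [179.4, 0.1, 64.3]
contact_force: [10.5, -3.9, -12.1]
width: 0.205
```

```bash
python3 chk.py; python3 -c "
from h import *
s=arm.read_state();print(s['contact_force'],s['joint_pos'])"
```

```text
[ 0.53113223 -0.24360517  0.06069213] [1.79377028e+02 1.22965116e-01 6.43143419e+01] r 0.109504924019332 theta 0.5651643401454355 F radial -3.143172198639079 tang -10.792277446595367 w 0.20511796629091536
[ 10.52582148  -3.94459963 -12.1415098 ] [-3.55816516e+01  3.98811950e+01  9.55973253e+01 -2.02908309e-02
  4.38866459e+01 -9.88211605e+00]
```

Call:
move_arm --pt "0.001 -0.004 0 0 0 0 1" --pt "0.001 -0.004 0 0 0 0 1" --pt "0.001 -0.004 0 0 0 0 1"

```text
time: 14.4
position: [0.5302, -0.2428, 0.0608]
ee_rot: [179.0, 0.2, 64.3]
contact_force: [14.0, -5.3, -14.3]
width: 0.2
```

```bash
python3 chk.py; python3 -c "
from h import *
s=arm.read_state();print(s['contact_force'],s['joint_pos'])"
```

```text
[ 0.53023235 -0.24280896  0.06084822] [179.04426641   0.18334542  64.29930545] r 0.10941259306571142 theta 0.5761091729222886 F radial -4.257583574195507 tang -14.335330015970849 w 0.20001112433139606
[ 13.97334753  -5.32674979 -14.29809641] [-3.55677696e+01  3.97217330e+01  9.60297364e+01 -2.45630718e-02
  4.32755196e+01 -9.85086369e+00]
```

Call:
move_arm --pt "-0.003 0.01 0 0 0 0 1" --pt "-0.004 0.02 0 0 0 0 1" --pt "-0.0045 0.031 0 0 0 0 1" --pt "-0.0045 0.031 0 0 0 0 1" --pt "-0.0045 0.031 0 0 0 0 1"

```text
time: 14.9
position: [0.5488, -0.2543, 0.0606]
ee_rot: [-180.0, -0.0, 64.3]
contact_force: [2.8, 3.0, -11.4]
width: 0.203
```

```bash
python3 chk.py
```

```text
[ 0.54880151 -0.25426296  0.06056273] [-1.79969608e+02 -3.43160418e-02  6.42902327e+01] r 0.10940538134867613 theta 0.37636406821705004 F radial -3.9670517770741527 tang -1.1965407208778858 w 0.20313612226141706
```

Call:
move_arm --pt "0 -0.004 0 0 0 0 1" --pt "0.0003 -0.0077 0 0 0 0 1" --pt "0.0003 -0.0077 0 0 0 0 1" --pt "0.0003 -0.0077 0 0 0 0 1"

```text
time: 15.3
position: [0.5471, -0.2534, 0.0605]
ee_rot: [179.5, 0.0, 64.3]
contact_force: [10.4, 0.2, -10.1]
width: 0.203
```

```bash
python3 chk.py
```

```text
[ 0.54707396 -0.25341325  0.06054475] [1.79470240e+02 1.41301772e-02 6.42897273e+01] r 0.10941470733078763 theta 0.3939603301465234 F radial -4.890711795304331 tang -9.14170256626221 w 0.20340363163011294
```

Call:
move_arm --pt "0.0006 -0.004 0 0 0 0 1" --pt "0.0006 -0.006 0 0 0 0 1" --pt "0.0006 -0.006 0 0 0 0 1" --pt "0.0006 -0.006 0 0 0 0 1"

```text
time: 15.7
position: [0.5392, -0.2492, 0.0603]
ee_rot: [179.9, 0.0, 64.3]
contact_force: [4.8, 2.0, -5.5]
width: 0.199
```

```bash
python3 chk.py
```

```text
[ 0.539197   -0.24918187  0.06033025] [1.79860769e+02 2.38576180e-02 6.43335186e+01] r 0.10958148772862458 theta 0.47562811783181724 F radial -4.225946202537519 tang -2.993094377102276 w 0.1986647538730922
```

Call:
move_arm --pt "0.001 -0.006 0 0 0 0 1" --pt "0.0025 -0.012 0 0 0 0 1" --pt "0.004 -0.018 0 0 0 0 1" --pt "0.005 -0.022 0 0 0 0 1" --pt "0.006 -0.0255 0 0 0 0 1" --pt "0.006 -0.0255 0 0 0 0 1" --pt "0.006 -0.0255 0 0 0 0 1"

```text
time: 16.4
position: [0.5176, -0.2322, 0.0604]
ee_rot: [-180.0, 0.0, 64.3]
contact_force: [2.9, 0.1, -5.8]
width: 0.198
```

```bash
python3 chk.py
```

```text
[ 0.51759856 -0.23219935  0.06036286] [-1.79996766e+02  1.30716505e-02  6.43300513e+01] r 0.10990281326566524 theta 0.7266331439807554 F radial -2.1956245168925412 tang -1.9648956529360064 w 0.19817639979057539
```

Call:
move_arm --pt "0.0004 -0.001 0 0 0 0 1" --pt "0.0004 -0.001 0 0 0 0 1" --pt "0.0008 -0.002 0 0 0 0 1" --pt "0.0008 -0.002 0 0 0 0 1"

```text
time: 16.8
position: [0.5171, -0.2316, 0.0605]
ee_rot: [179.9, 0.1, 64.3]
contact_force: [4.5, -1.8, -8.6]
width: 0.199
```

```bash
python3 chk.py
```

```text
[ 0.51714214 -0.23163668  0.06046989] [1.79857167e+02 5.63047086e-02 6.43330545e+01] r 0.10984305871229565 theta 0.7332046772615015 F radial -2.005756272929366 tang -4.435900282650419 w 0.19878427586419287
```

Call:
move_arm --pt "-0.0008 0.002 0 0 0 0 1" --pt "-0.0008 0.002 0 0 0 0 1" --pt "-0.0008 0.002 0 0 0 0 1" --pt "-0.0008 0.002 0 0 0 0 1" --pt "-0.0008 0.002 0 0 0 0 1"

```text
time: 17.3
position: [0.5176, -0.2322, 0.0604]
ee_rot: [-180.0, 0.0, 64.3]
contact_force: [2.5, -0.9, -6.8]
width: 0.201
```

```bash
python3 chk.py; python3 - <<'E'
from h import *
im=eyes.get_image('top'); f=cv2.resize(im['frame'][165:285,290:450],None,fx=5,fy=5,interpolation=cv2.INTER_CUBIC)[...,::-1]; cv2.imwrite('pics/fin.png',f)
sc=eyes.get_image('scene')
fs=cv2.resize(sc['frame'][205:300,190:350],(800,475),interpolation=cv2.INTER_CUBIC)[...,::-1]
cv2.imwrite('pics/fin2.png',np.hstack([cv2.resize(f,(400,300)),cv2.resize(fs,(400,300))]))
f=cv2.imread('pics/fin.png');h=cv2.cvtColor(f,cv2.COLOR_BGR2HSV)
m=((h[...,0]<22)&(h[...,1]>90)&(h[...,2]>150)); m[:,:500]=0
q=np.argwhere(m)[:,::-1].astype(np.float32); vx,vy,x,y=cv2.fitLine(q,cv2.DIST_HUBER,0,.01,.01).ravel()
q=q[(q[:,0]>515)&(q[:,0]<570)];c=q.mean(0)-np.array([486,207]); print(len(q),'line',np.degrees(np.arctan2(vy,vx)),'dir',np.degrees(np.arctan2(c[1],c[0])))
O=np.array([.5671,-.0499]);a=np.radians(15.6);R=np.array([[np.cos(a),-np.sin(a)],[np.sin(a),np.cos(a)]])
X=cloud(sc).reshape(-1,3);J=(X[:,:2]-O)@R
m=(abs(J[:,0])<.045)&(J[:,1]>.02)&(J[:,1]<.15)&(X[:,2]>.064)&(X[:,2]<.08)
print(m.sum(),np.median(X[m,2]),cv2.minAreaRect((J[m]*1000).astype(np.float32)))
E
python3 chk.py
```

```text
[ 0.51762854 -0.23216639  0.06038209] [-1.79974085e+02  4.66069712e-03  6.43283687e+01] r 0.10985835572936953 theta 0.7266595534165956 F radial -1.1657413889628419 tang -2.3846167702114456 w 0.20077825718495834
2211 line 46.525043 dir 43.97849347724181
514 0.07084106031880322 ((2.0373363494873047, 97.02711486816406), (103.50180053710938, 62.57197189331055), 89.479736328125)
[ 0.51761877 -0.23218623  0.06036918] [-1.79971162e+02  4.96720171e-03  6.43304498e+01] r 0.1098791567637697 theta 0.726591362812727 F radial -2.2018406792199996 tang -2.2367701203919066 w 0.19729589344742163
```

View pics/fin2.png

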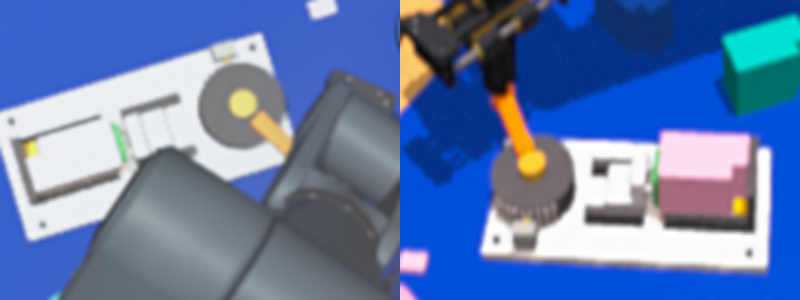

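The top view shows the lever about 10° past its third-click position (0.54 rad). The scene view shows the block against the stop with the green pad on it and its step at the yellow key. Handing in.

```bash
python3 -c "
from rig import arm
print(arm.job_done())"; python3 chk.py
```

```text
the job is handed in; nothing more can be done
None
the job is handed in; nothing more can be done
```

The pink block is seated in the pocket with its stepped corner at the yellow key and let go. The lever is held by its handle at four clicks, and I handed the job in at about 17.5 s of the 72 s allowed.

**Last checks:**
- **Lever:** the arm pose gives 0.727 rad, inside 0.645 to 0.80. In the top view the lever had turned about 10° from my earlier reading near 0.54, which agrees. The highest reading on the way was 0.733.
- **Handle:** the fingers are closed on it, 17 mm apart.
- **Block and pad:** in the last pictures the block lies flat against the end stop with the pad on it. The block's top measured about 71 mm above the table, against 72 mm expected.

**What disagreed or is less certain:**
- **Fourth click:** on the first try the lever stuck at about 0.60 rad with roughly 22 N on the handle, far more than described. I backed off to about 0.38 rad, between the second and third clicks, and ran it forward again, and it went over.
- **Spring force:** at the end I read only about 2 N of pull along the lever's path, where 6 to 7 N was described, plus about 7 N downward on the tool.
- **Block depth fits:** the first top-view fit of the seated block put it at y = 82 mm and the scene fit at 89 mm. The last scene fit gave 97 mm, which is past the stop. These fits blur in other parts, so I relied on the pictures for the block's position along y.
- **Pad force:** I had no way to measure it directly.

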